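# Index the ribbon mitre arm by one hole

### The arm

A 6-joint arm with a two-finger parallel gripper is mounted at the origin on the work surface. World frame = base frame: x ahead of the robot, y to its left, z up, the work surface at z = 0. Lengths are in m, angles in degrees, forces in N, time in s.
With the tool pointing down it reaches from about 0.375 to 0.9 m from the base axis. Payload 3.1 kg.
Tool frame: the origin (TCP) lies at the very end of the fingers, on their centre line; the grasp point (between the pads) lies 19 mm behind it; z points along the fingers, y is the direction in which the jaws open and shut (so a half turn about z gives the same grasp; the last joint's range is limited). The gripper opens to 87 mm and grips with 3 to 60 N. Pads are 19 mm wide; open, the fingers measure 117 mm over their backs; the gripper's body (75 mm by 190 mm) begins 51 mm behind the grasp point.
Start: joints at [54.918, 30.224, 82.088, -0, 67.689, -10.227], TCP at [0.263, 0.567, 0.223] pointing down, gripper open.
Joint ranges: [-176.69, 176.69], [-43.24, 126.21], [12.49, 139.97], [-82, 262], [0, 151.66], [-163.58, 163.58]. Speed limits (degrees/s): [159.86, 159.86, 180, 180, 180, 180].

### API

Orientations are given as a 3x3 rotation matrix whose columns are the frame's x, y, z axes.
In Python, from rig import bot gives the robot as it stands. The module is installed in compiled form; this text tells all that it offers.
- The arm moves only by the tool play_rows, never from a script. Its argument "targets" is a list of rows, each a list of 7 numbers: the closure, from 0 (fully open) to 1 (shut), then the shift along the world's x, y, z in m, then the turn, a rotation vector about the world's x, y, z in rad. A call has 1 to 12 rows; each row shifts and turns the commanded pose from where the row before left it; what a row does not reach is not made up. A row lasts 1/8 s, in which the tool goes at most 62.5 mm and 10.7 degrees, less where a joint would pass 70% of its speed; a pose out of reach is approached as far as the arm can. A call with a gripper value outside its range is refused whole. The fingers move at their own pace and stop on an object; the grip force is fixed at half the most. Time passes only in rows, so rows that do not move let the fingers close. It gives the time, the measured TCP pose, the force and the opening at its end, in the units of the state.
- bot.read_state(): the state, without advancing time (a new reading comes with each control period).
- bot.capture(name): name is "scene" or "side" or "wrist"; returns the picture (480x640x3 uint8, blue, green, red); there is no depth.
- bot.get_calibration(name): a dict with "fx", "fy", "cx", "cy" (pixels), "R" (3x3) and "t" (3): a world point X has camera coordinates R X + t. Camera axes: x right, y down, z forward; pixel columns grow to the right and rows downward; lengths in m; the calibration is good to about 2 mm. A picture is of the moment at which its call begins: read the wrist's pose just before it. get_calibration takes no time and is no camera call; for the wrist camera it gives the pose at the moment of the call.
- bot.hand_in(): hands the job in, once; it reports no verdict.
The state is a dict: "time_s": time; "joint_positions": joint angles; "qvel": joint speeds; "tau": joint torques, N m; "position": TCP position; "tcp_rot": TCP orientation; "force": force on the tool from outside, world axes, zero at the start; "moment": the same for the moment, N m; "opening": opening from 0.0 (shut) to 1.0 (fully open).
Only numpy, scipy, OpenCV 4.12 (cv2) and the standard library are available. Lean on these libraries where they do the work, as an engineer would, in place of code of your own. Each camera call takes 0.05 s, during which the arm holds its last target. There are 200 camera calls.

### The job

The swing arm of the ribbon mitre guide is pinned in the middle hole. Hook a fingertip (or both, shut together) under the brass pull ring without pinching it, raise the spring index pin until it is out of its hole, swing the arm to the neighbouring hole beside the red tab, and let the pin drop fully home there. Do not run on toward the next hole or swing the wrong way, do not haul hard on the ring, and leave the spool, the tin and the wooden former where they stand.

Things in the scene. Friction and masses are not known exactly. Their poses are not given: they have to be found in the camera images.
- mitre_base: Fixed green base of the mitre guide, 16 mm thick: a fan of radius 215 mm opening toward the robot, with a 340 mm wide part and wooden fence (top at 38 mm) behind. Origin: under the arm's vertical pivot, on the table. Its -x axis points from the pivot to the middle hole, toward the robot; z up. Its place, and its yaw (up to 0.3 rad either way), change between episodes.
- middle_hole (a point): Mouth of the middle index hole in the base's top. Five holes (14 mm wide, black with brass rims) lie on a circle of radius 170 mm round the pivot, 15 degrees (0.262 rad) apart: this one on the base's -x axis and two on either side.
- swing_arm (a joint): Swing arm's angle about its pivot, rad; 0 (start) = middle hole, positive = counter-clockwise from above (ring end goes to the base's -y). Holes at -0.524, -0.262, 0, 0.262, 0.524. Aluminium bar 30 mm wide, top 34 mm above the table, reaching 188 mm from the pivot. It turns easily (about 1 N at the ring), stays where left, and cannot turn while the pin is in a hole.
- pin (a joint): Height of the spring index pin above fully home, m: 0 = home in a hole, 0.024 = top stop. Clear of its hole above 0.010. Its spring pushes down with 4.5 N at home, 7.7 N at the top. Pin 10 mm thick, round nose, 170 mm from the pivot. Let go within about 4 mm of a hole's centre it finds its way in; farther off it rides on the base at 0.010.
- pin_housing (a point): Centre of the top of the dark round housing (22 mm across) on the arm's end through which the pin runs, 56 mm above the table; it turns with the arm but does not rise.
- ring: Oval brass pull ring fixed rigidly on the pin's top: 60 mm wide (across the arm) by 46 mm inside, wire 6 mm. Origin: its centre, 96 mm above the table with the pin home, 155 mm from the pivot. +x is level, along the arm from ring to pivot (away from the robot); z up. The ring leans 35 degrees from upright toward the pivot: its lowest point, on the pin, is 15 mm toward the robot and 21 mm lower.
- ring_top (a point): Middle of the wire at the ring's topmost point, 15 mm nearer the pivot than its centre and 21 mm higher. Fingers tilted 30 to 45 degrees from vertical, pointing down and along the ring's +x, pass freely through the ring; raised straight up they lift this part, and the pin with it. Beneath is only the arm's top, 34 mm above the table, with a thin straight-edge up to 39 mm.
- tab_red: Fixed red disc 18 mm across, 4 mm thick, on the base's rim 200 mm from the pivot, right outside the hole that is wanted: the one next to the middle hole on either the base's +y or -y side (changes between episodes). Origin: centre of its underside.
- tab_white: Fixed white disc of the same size, outside the hole on the other side of the middle (not wanted).
- spool_centre (a point): Centre of a loose blue ribbon spool standing upright, 48 mm across and 55 mm tall; leave it.
- tin_centre (a point): Centre of a loose upright metal tin, 60 mm across and 75 mm tall; leave it.
- former_centre (a point): Centre of a loose domed wooden former, 72 mm across and 68 mm tall; leave it.

How it is judged:
By the outcome, as a careful person would: the job done as asked, in the order asked, and still so for the second after the job is handed in, with the robot touching nothing.
It also fails if it takes over 45 s, if anything falls off the work surface, if the arm or the gripper's body presses on something with over 40 N, if the wrist force passes 120 N, or if a joint passes its speed limit or range.

## Working session

There is one attempt and no reset: what is moved stays moved. The work goes in short steps, Python scripts to look and compute and a tool call to move; the robot and the scene stay as the last step left them, time stands still between calls to the robot, and variables do not carry over. Pictures are saved under pics/ and viewed, about 8 in all and at most 12, crops included, and the job is handed in when it is done.

Besides the shell and the picture viewer there is one more tool, called after "Request:" by a JSON object that holds its "op" and its "data". play_rows: Moves the arm, as the interface text tells. Its arguments: {"type":"object","properties":{"targets":{"type":"array","items":{"type":"array","items":{"type":"number"}}}},"required":["targets"]}

```bash
mkdir -p pics; python3 - <<'E'
from rig import bot
import cv2,numpy as np
s=bot.read_state();print(s['time_s'],s['position'],s['force'],s['opening']);print(s['tcp_rot'])
for n in('scene','side'):
    c=bot.get_calibration(n);print(n,c);cv2.imwrite(f'pics/{n}0.png',bot.capture(n))
E
```

```text
0.0 [0.26226126 0.56651144 0.22157393] [ 0.57088081 -0.13251371 -0.53667656] 1.0031015029765922
[[-9.07375378e-01  4.20319525e-01 -1.19198283e-03]
 [ 4.20321079e-01  9.07373719e-01 -1.76762571e-03]
 [ 3.38606298e-04 -2.10491555e-03 -9.99997727e-01]]
scene {'fx': 459.21600429630365, 'fy': 459.21600429630365, 'cx': 319.9058507603875, 'cy': 239.55495708417638, 'R': array([[-0.33008462,  0.94382688, -0.01532842],
       [ 0.52178591,  0.16890392, -0.83618833],
       [-0.78662799, -0.28401106, -0.54822816]]), 't': array([ 0.17142671, -0.22287104,  1.30167458])}
side {'fx': 445.02515885007494, 'fy': 445.02515885007494, 'cx': 322.48933740326567, 'cy': 234.71136697329442, 'R': array([[ 0.94085885, -0.33874314,  0.00614003],
       [-0.25742671, -0.72654998, -0.63706877],
       [ 0.22026372,  0.59781118, -0.77078251]]), 't': array([-0.51848454,  0.22536134,  0.74249355])}
```

View pics/scene0.png

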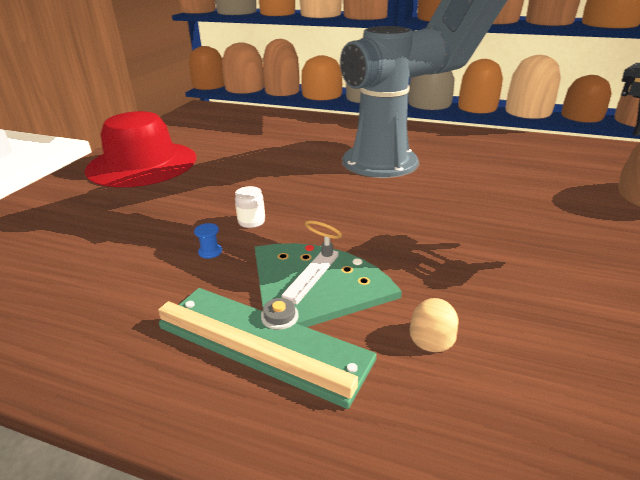

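View pics/side0.png

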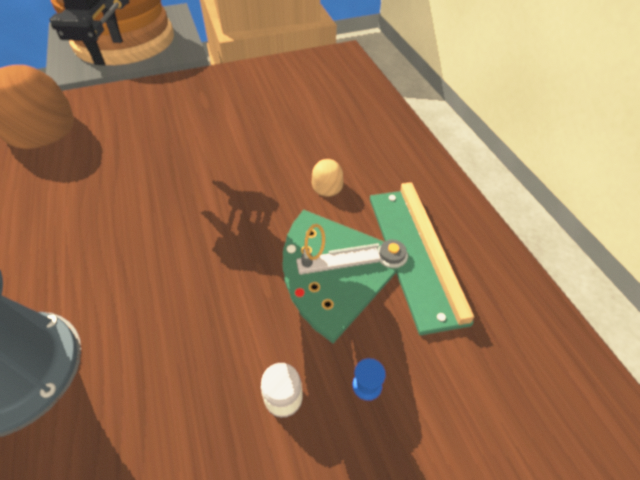

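Scene view: the red tab is at (309,247), the white tab at (357,262), and holes at (283,256), (305,257), (347,269), (364,281). In the side view, red is at (300,293), white at (291,249), and holes at (314,287), (328,304), (312,233). Red therefore lies on the base's −y side. The tin and spool are farther out on that side, and the former is on the other. Next I'll fit the base pose.

```bash
cat > h.py <<'E'
import numpy as np
def proj(c,P):
    q=np.atleast_2d(P)@c['R'].T+c['t']
    return np.c_[c['fx']*q[:,0]/q[:,2]+c['cx'],c['fy']*q[:,1]/q[:,2]+c['cy']]
def ray(c,u,v,z):  # intersect with height z
    d=c['R'].T@np.array([(u-c['cx'])/c['fx'],(v-c['cy'])/c['fy'],1]);o=-c['R'].T@c['t']
    return o+d*(z-o[2])/d[2]
def pol(b,r,a,z): # a: arm angle, positive toward base -y
    x,y,w=b;p=w+a+np.pi
    return np.array([x+r*np.cos(p),y+r*np.sin(p),z])
E
python3 - <<'E'
from rig import bot
import cv2,numpy as np
from scipy.optimize import least_squares
from h import *
h=np.pi/12
obs={'scene':[((309,247.5),.2,h,.02),((357,262),.2,-h,.02),((305,257),.17,h,.016),((283,256),.17,2*h,.016),((347,269),.17,-h,.016),((364,281),.17,-2*h,.016)],
'side':[((300,293),.2,h,.02),((291,249),.2,-h,.02),((314,287),.17,h,.016),((328,304),.17,2*h,.016),((312,233),.17,-2*h,.016)]}
C={n:bot.get_calibration(n) for n in obs}
def f(b,ns=obs): return np.concatenate([(proj(C[n],pol(b,r,a,z))[0]-o) for n in ns for o,r,a,z in obs[n]])
for ns in(['scene'],['side'],list(obs)):
    s=least_squares(f,[.6,0,0],args=(ns,));print(ns,s.x,np.round(s.fun,1))
b=s.x
for nm,r,z in(('ring',.155,.096),('top',.14,.117),('low',.17,.075),('hous',.17,.056)):
    p=pol(b,r,0,z);print(nm,p.round(4),[proj(C[n],p)[0].round(0) for n in C])
for nm,u,v,z in(('tin',249,190,.075),('spool',207,228,.055),('former',434,325,.034)):print(nm,ray(C['scene'],u,v,z).round(3))
for nm,u,v,z in(('tin',281,377,.075),('spool',370,371,.055),('former',327,177,.034)):print(nm,ray(C['side'],u,v,z).round(3))
ims=[cv2.imread('pics/scene0.png')[200:340,220:400],cv2.imread('pics/side0.png')[190:330,270:450]]
for im,n,o in zip(ims,C,((220,200),(270,190))): pass
big=[cv2.resize(i,None,fx=4,fy=4,interpolation=2) for i in ims]
for im,n,o in zip(big,C,((220,200),(270,190))):
    for r,a,z in((.14,0,.117),(.17,0,.056),(.17,h,.016),(.2,h,.02),(0,0,.034)):
        q=(proj(C[n],pol(b,r,a,z))[0]-o)*4+2;cv2.drawMarker(im,tuple(int(k) for k in q),(255,0,255),0,14,1)
cv2.imwrite('pics/ov.png',cv2.resize(np.hstack(big),(800,312)) if 0 else np.vstack(big)[:, :])
E
python3 -c "
import cv2;i=cv2.imread('pics/ov.png');h=i.shape[0]//2
import numpy as np
cv2.imwrite('pics/ov.png',cv2.resize(np.hstack([i[:h],i[h:]]),(800,311),interpolation=3))"
```

```text
['scene'] [ 0.69608092 -0.00764439 -0.15068968] [ 0.2 -0.4  0.2 -1.1  0.5  0.3 -0.3  0.4 -0.1  0.7 -0.4  0.1]
['side'] [ 0.69509709 -0.00649132 -0.15091548] [-0.2 -0.9  0.4 -0.6  0.6  0.3 -0.1  0.5 -0.8  0.7]
['scene', 'side'] [ 0.69543363 -0.00743618 -0.15181851] [ 0.5 -0.6  0.4 -1.2  0.8  0.2  0.1  0.2  0.1  0.6 -0.1 -0.1  0.1 -0.6
  0.7 -0.3  0.9  0.5  0.2  0.8 -0.4  1. ]
ring [0.5422 0.016  0.096 ] [array([323., 230.]), array([315., 242.])]
top [0.557  0.0137 0.117 ] [array([319., 224.]), array([323., 233.])]
low [0.5274 0.0183 0.075 ] [array([327., 236.]), array([307., 250.])]
hous [0.5274 0.0183 0.056 ] [array([327., 244.]), array([307., 257.])]
tin [ 0.406 -0.202  0.075]
spool [ 0.545 -0.227  0.055]
former [0.656 0.233 0.034]
tin [ 0.415 -0.193  0.075]
spool [ 0.549 -0.222  0.055]
former [0.644 0.23  0.034]
```

View pics/ov.png

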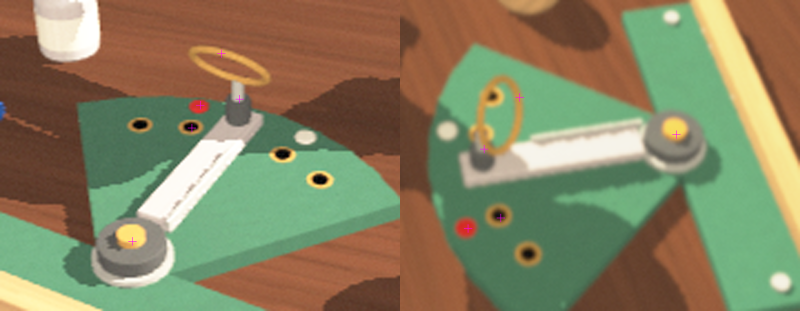

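The fit is consistent across both cameras, with residuals of about 1 px: pivot (0.6955, −0.0075), yaw −0.152. The predicted ring top, pin housing, target hole and pivot all fall on the picture. The red hole is at arm angle +0.262. Next I'll work out the approach.

```bash
cat >> h.py <<'E'
from scipy.spatial.transform import Rotation as Ro
B=(.6955,-.0074,-.1518); T=np.radians(42)
def goal(a,back,lift=0):   # tool pose: axis through ring centre, TCP 'back' behind it
    w=B[2]+a;u=np.array([np.cos(w),np.sin(w),0]);v=np.array([-u[1],u[0],0])
    d=np.sin(T)*u-np.cos(T)*np.array([0,0,1])
    return pol(B,.155,a,.096)-back*d+[0,0,lift],np.c_[np.cross(v,d),v,d]
def delta(s,g): return (g[0]-s['position']).round(4),Ro.from_matrix(g[1]@s['tcp_rot'].T).as_rotvec().round(4)
E
python3 - <<'E'
from rig import bot
from h import *
s=bot.read_state();g=goal(0,.10);print(g,delta(s,g))
E
```

```text
(array([0.47613883, 0.02615718, 0.17031448]), array([[-0.73459902,  0.15121768,  0.66143593],
       [ 0.11237663,  0.98850049, -0.10118438],
       [-0.66913061,  0.        , -0.74314483]])) (array([ 0.2139, -0.5404, -0.0514]), array([-0.2106, -0.705 ,  0.2699]))
```

Request:
{"op": "play_rows", "data": {"targets": [[1,0.018,-0.045,0,-0.0176,-0.0588,0.0225],[1,0.018,-0.045,0,-0.0176,-0.0588,0.0225],[1,0.018,-0.045,0,-0.0176,-0.0588,0.0225],[1,0.018,-0.045,0,-0.0176,-0.0588,0.0225],[1,0.018,-0.045,0,-0.0176,-0.0588,0.0225],[1,0.018,-0.045,0,-0.0176,-0.0588,0.0225],[1,0.018,-0.045,0,-0.0176,-0.0588,0.0225],[1,0.018,-0.045,0,-0.0176,-0.0588,0.0225],[1,0.018,-0.045,0,-0.0176,-0.0588,0.0225],[1,0.018,-0.045,0,-0.0176,-0.0588,0.0225],[1,0.018,-0.045,0,-0.0176,-0.0588,0.0225],[1,0.018,-0.045,0,-0.0176,-0.0588,0.0225]]}}

```text
time_s: 1.6
position: [0.4791, 0.0393, 0.2438]
tcp_rot: [[-0.758, 0.158, 0.633], [0.125, 0.987, -0.098], [-0.641, 0.005, -0.768]]
force: [1.6, -1.8, 0.3]
opening: 0.009
```

```bash
python3 - <<'E'
from rig import bot
from h import *
import cv2
s=bot.read_state();print(s['time_s'],s['position'],s['opening'],s['force'],s['joint_positions']);print(delta(s,goal(0,.10)),delta(s,goal(0,.06)))
c=bot.get_calibration('wrist');i=bot.capture('wrist')
for r,z in((.14,.117),(.17,.056),(.155,.096)):
    q=proj(c,pol(B,r,0,z))[0];print(q.round());cv2.drawMarker(i,tuple(int(k) for k in q),(255,0,255),0,14,1)
q=i
s2=cv2.imwrite('pics/w1.png',q)
E
```

```text
1.6 [0.47907794 0.03926442 0.24377926] 0.008576173680940428 [ 1.60444717 -1.76117731  0.31615142] [-8.58451062e+00  1.06455120e+01  1.29488535e+02 -8.20096072e+01
  1.25852491e-01 -7.40728247e+00]
(array([-0.0029, -0.0131, -0.0735]), array([-0.0106, -0.0364,  0.0071])) (array([ 0.0235, -0.0172, -0.1032]), array([-0.0106, -0.0364,  0.0071]))
[301. 196.]
[301. 113.]
[301. 162.]
```

View pics/w1.png

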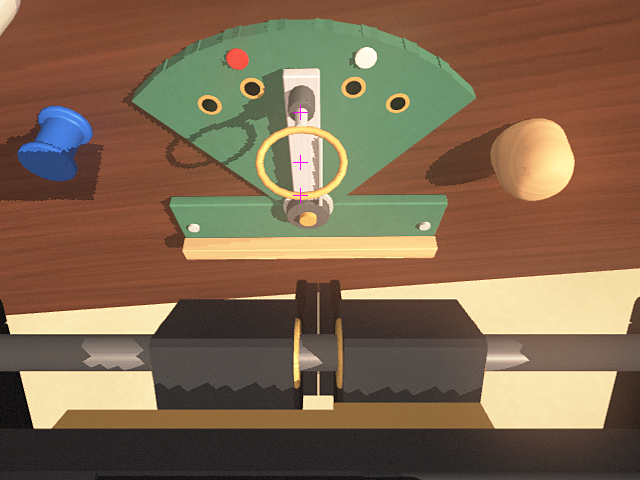

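The ring is seen well and the prediction matches: the ring-top mark sits on the wire at (301,196) and the housing at (301,113). However, joints 4 and 5 are at their range ends (−82° and 0°), so 42° of tilt isn't usable here. I'll reduce the tilt toward 30° and watch the joints.

Request:
{"op": "play_rows", "data": {"targets": [[1,0,0,0,0.009,0.059,0],[1,0,0,0,0.009,0.059,0],[1,0,0,0,0.009,0.059,0],[1,0,0,0,0,0,0],[1,0,0,0,0,0,0]]}}

```text
time_s: 2.28
position: [0.4821, 0.0277, 0.2459]
tcp_rot: [[-0.778, 0.186, 0.6], [0.127, 0.982, -0.14], [-0.615, -0.033, -0.788]]
force: [0.0, -0.9, 0.3]
opening: 0.005
```

```bash
sed -i 's/T=np.radians(42)/T=np.radians(32)/' h.py; python3 - <<'E'
from rig import bot
from h import *
s=bot.read_state();print(s['time_s'],s['position'],s['joint_positions'].round(2));print(s['tcp_rot'].round(3));print(delta(s,goal(0,.08)))
E
```

```text
2.275 [0.48213686 0.02767838 0.24589467] [ -7.92  10.39 127.13 -35.05   5.6  -54.01]
[[-0.778  0.186  0.6  ]
 [ 0.127  0.982 -0.14 ]
 [-0.615 -0.033 -0.788]]
(array([ 0.0182, -0.0052, -0.0821]), array([0.0499, 0.097 , 0.0339]))
```

Request:
{"op": "play_rows", "data": {"targets": [[1,0,0,0,0.017,0.032,0.011],[1,0,0,0,0.017,0.032,0.011],[1,0,0,0,0.017,0.032,0.011],[1,0,0,0,0,0,0],[1,0,0,0,0,0,0]]}}

```text
time_s: 2.9
position: [0.4815, 0.0261, 0.2456]
tcp_rot: [[-0.832, 0.16, 0.532], [0.13, 0.987, -0.092], [-0.54, -0.007, -0.842]]
force: [0.3, 0.4, 0.1]
opening: 0.002
```

```bash
python3 - <<'E'
from rig import bot
from h import *
s=bot.read_state();print(s['time_s'],s['position'],s['joint_positions'].round(2));print(s['tcp_rot'].round(3));print(delta(s,goal(0,.08)))
E
```

```text
2.9 [0.48146924 0.02605407 0.24555579] [-10.41   9.48 123.77   1.26  14.08 -92.48]
[[-0.832  0.16   0.532]
 [ 0.13   0.987 -0.092]
 [-0.54  -0.007 -0.842]]
(array([ 0.0189, -0.0036, -0.0817]), array([0.0091, 0.0104, 0.0084]))
```

Request:
{"op": "play_rows", "data": {"targets": [[1,0.005,-0.001,-0.02,0.002,0.0026,0.002],[1,0.005,-0.001,-0.02,0.002,0.0026,0.002],[1,0.005,-0.001,-0.02,0.002,0.0026,0.002],[1,0.004,-0.001,-0.02,0.002,0.0026,0.002],[1,0,0,0,0,0,0]]}}

```text
time_s: 3.52
position: [0.5016, 0.0247, 0.171]
tcp_rot: [[-0.841, 0.154, 0.519], [0.13, 0.988, -0.083], [-0.526, -0.003, -0.851]]
force: [0.2, 0.7, 0.5]
opening: 0.006
```

```bash
python3 - <<'E'
from rig import bot
from h import *
import cv2
s=bot.read_state();print(s['time_s'],s['position'],s['joint_positions'].round(2));print(delta(s,goal(0,.08)),delta(s,goal(0,-.03)))
c=bot.get_calibration('wrist');i=bot.capture('wrist')
for r,z in((.14,.117),(.17,.056),(.155,.096)):
    q=proj(c,pol(B,r,0,z))[0];print(q.round());cv2.drawMarker(i,tuple(int(k) for k in q),(255,0,255),0,14,1)
# where the shut fingers' axis will pierce the ring plane if driven along tool z
R=s['tcp_rot'];p=s['position'];u=np.array([np.cos(B[2]),np.sin(B[2]),0]);n=.819*u-np.array([0,0,.574])
ce=pol(B,.155,0,.096);t=(ce-p)@n/(R[:,2]@n);o=p+t*R[:,2]-ce;print('pierce',t,o.round(4),'lat',o@[-u[1],u[0],0])
cv2.imwrite('pics/w2.png',i)
E
```

```text
3.525 [0.5015506  0.02468819 0.17103912] [ -10.36   21.25  126.1    34.86    1.15 -126.21]
(array([-0.0012, -0.0022, -0.0072]), array([ 0.0018, -0.0053,  0.003 ])) (array([ 0.0564, -0.0111, -0.1005]), array([ 0.0018, -0.0053,  0.003 ]))
[315. 277.]
[315. 179.]
[315. 237.]
pierce 0.08393260620063701 [0.0028 0.0017 0.0036] lat 0.0020733852973456243
```

View pics/w2.png

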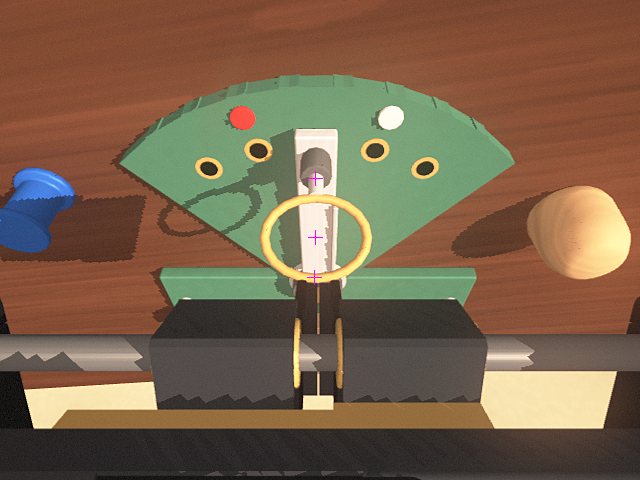

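The ring is centred laterally ahead of the fingers (ring centre at (315,237), fingertips at (318,290)). But j5 passes through 0 as the arm descends, so the steep-tilt pose needs the flipped wrist (j4≈180). With the fingers shut, a half-roll of the tool is equivalent. I'll roll about the tool axis while adding tilt, and watch the joints.

Request:
{"op": "play_rows", "data": {"targets": [[1,-0.005,0,0.01,0.0735,-0.0425,-0.128],[1,-0.005,0,0.01,0.0735,-0.0425,-0.128],[1,0,0,0,0.0735,-0.0425,-0.128],[1,0,0,0,0,0,0]]}}

```text
time_s: 4.08
position: [0.4958, 0.022, 0.207]
tcp_rot: [[-0.651, 0.493, 0.578], [0.539, 0.836, -0.105], [-0.535, 0.243, -0.809]]
force: [-0.4, -0.7, 0.4]
opening: 0.008
```

```bash
cat >> h.py <<'E'
def st():
    from rig import bot
    s=bot.read_state();print(round(s['time_s'],2),s['position'].round(4),s['joint_positions'].round(2),s['force'].round(1))
    d=s['tcp_rot'][:,2];print('d',d.round(3),'tilt',np.degrees(np.arccos(-d[2])).round(1),'y',s['tcp_rot'][:,1].round(3));return s
E
python3 -c "from h import *;st()"
```

```text
4.08 [0.4958 0.022  0.207 ] [-1.0410e+01  1.6430e+01  1.2757e+02  5.3210e+01  6.0000e-02 -1.1885e+02] [-0.4 -0.7  0.4]
d [ 0.578 -0.105 -0.809] tilt 36.0 y [0.493 0.836 0.243]
```

Request:
{"op": "play_rows", "data": {"targets": [[1,0,0,0,0.075,-0.05,-0.121],[1,0,0,0,0.075,-0.05,-0.121],[1,0,0,0,0.085,-0.016,-0.121],[1,0,0,0,0.085,-0.016,-0.121],[1,0,0,0,0.085,-0.016,-0.121],[1,0,0,0,0.085,-0.016,-0.121]]}}

```text
time_s: 4.82
position: [0.4981, 0.0098, 0.2249]
tcp_rot: [[-0.012, 0.797, 0.604], [0.986, 0.11, -0.125], [-0.166, 0.594, -0.787]]
force: [-0.5, -0.2, -0.1]
opening: 0.007
```

```bash
python3 -c "from h import *;st()"
```

```text
4.83 [0.4981 0.0098 0.2249] [-1.179e+01  1.430e+01  1.276e+02  7.944e+01  6.000e-02 -9.513e+01] [-0.5 -0.2 -0.1]
d [ 0.604 -0.125 -0.787] tilt 38.1 y [0.797 0.11  0.594]
```

Request:
{"op": "play_rows", "data": {"targets": [[1,0,0,0,0.09,-0.019,-0.118],[1,0,0,0,0.09,-0.019,-0.118],[1,0,0,0,0.09,-0.019,-0.118],[1,0,0,0,0.09,-0.019,-0.118],[1,0,0,0,0.09,-0.019,-0.118],[1,0,0,0,0.09,-0.019,-0.118],[1,0,0,0,0.09,-0.019,-0.118],[1,0,0,0,0.09,-0.019,-0.118],[1,0,0,0,0.09,-0.019,-0.118],[1,0,0,0,0.09,-0.019,-0.118]]}}

```text
time_s: 6.08
position: [0.4979, 0.0083, 0.2254]
tcp_rot: [[0.793, 0.07, 0.605], [0.183, -0.975, -0.127], [0.58, 0.212, -0.786]]
force: [0.9, 0.6, 0.2]
opening: 0.007
```

```bash
python3 - <<'E'
from h import *
s=st()
R=goal(0,0)[1]@np.diag([-1,-1,1]);print(Ro.from_matrix(R@s['tcp_rot'].T).as_rotvec())
E
```

```text
6.08 [0.4979 0.0083 0.2254] [-1.1940e+01  1.4230e+01  1.2763e+02  1.2247e+02  4.0000e-02 -5.2550e+01] [0.9 0.6 0.2]
d [ 0.605 -0.127 -0.786] tilt 38.2 y [ 0.07  -0.975  0.212]
[ 0.21657938  0.06867577 -0.23085623]
```

Request:
{"op": "play_rows", "data": {"targets": [[1,0,0.003,-0.01,0.08,0.02,-0.085],[1,-0.002,0.003,-0.01,0.08,0.02,-0.085],[1,-0.002,0.003,-0.01,0.056,0.025,-0.06],[1,0,0.003,-0.012,0,0,0],[1,0,0.003,-0.012,0,0,0],[1,0,0,-0.012,0,0,0],[1,0,0,0,0,0,0]]}}

```text
time_s: 6.95
position: [0.4913, 0.0249, 0.1626]
tcp_rot: [[0.833, -0.147, 0.533], [-0.125, -0.989, -0.079], [0.539, -0.001, -0.842]]
force: [-0.4, 0.6, 0.8]
opening: 0.008
```

```bash
sed -i 's/T=np.radians(32)/T=np.radians(38)/; s/np.c_\[np.cross(v,d),v,d\]/np.c_[np.cross(-v,d),-v,d]/' h.py; python3 - <<'E'
from h import *
s=st();print(delta(s,goal(0,.08)))
E
```

```text
6.95 [0.4913 0.0249 0.1626] [-11.06  22.37 128.76 158.74   3.99 -70.92] [-0.4  0.6  0.8]
d [ 0.533 -0.079 -0.842] tilt 32.6 y [-0.147 -0.989 -0.001]
(array([ 0.0023, -0.0014, -0.0035]), array([-0.0151, -0.0928, -0.0039]))
```

Flipped as intended: j4 is heading to 180 and j6 is mid-range. Now I'll add tilt to 38°.

Request:
{"op": "play_rows", "data": {"targets": [[1,0.001,0,0,-0.005,-0.031,-0.0013],[1,0.001,-0.001,-0.002,-0.005,-0.031,-0.0013],[1,0,0,-0.002,-0.005,-0.031,-0.0013],[1,0,0,0,0,0,0]]}}

```text
time_s: 7.45
position: [0.4932, 0.0244, 0.1588]
tcp_rot: [[0.779, -0.15, 0.609], [-0.119, -0.989, -0.091], [0.616, -0.001, -0.788]]
force: [-0.1, 0.2, 0.0]
opening: 0.009
```

```bash
python3 - <<'E'
from h import *
s=st();print(delta(s,goal(0,.08)),delta(s,goal(0,-.03)))
E
```

```text
7.45 [0.4932 0.0244 0.1588] [-11.2   25.36 132.87 174.15  16.29 -86.36] [-0.1  0.2  0. ]
d [ 0.609 -0.091 -0.788] tilt 38.0 y [-0.15  -0.989 -0.001]
(array([ 0.0004, -0.0009,  0.0002]), array([-0.0012,  0.0004, -0.0013])) (array([ 0.0673, -0.0112, -0.0865]), array([-0.0012,  0.0004, -0.0013]))
```

Pose is aligned to within 1 mm. Going through the ring along the tool axis now.

Request:
{"op": "play_rows", "data": {"targets": [[1,0.0067,-0.0011,-0.0086,0,0,0],[1,0.0067,-0.0011,-0.0086,0,0,0],[1,0.0067,-0.0011,-0.0086,0,0,0],[1,0.0067,-0.0011,-0.0086,0,0,0],[1,0.0067,-0.0011,-0.0086,0,0,0],[1,0.0067,-0.0011,-0.0086,0,0,0],[1,0.0067,-0.0011,-0.0086,0,0,0]]}}

```text
time_s: 8.32
position: [0.5412, 0.016, 0.0983]
tcp_rot: [[0.778, -0.152, 0.61], [-0.12, -0.988, -0.093], [0.617, -0.001, -0.787]]
force: [0.1, -0.1, 0.2]
opening: 0.003
```

Request:
{"op": "play_rows", "data": {"targets": [[1,0.0067,-0.0011,-0.0086,0,0,0],[1,0.0067,-0.0011,-0.0086,0,0,0],[1,0.0067,-0.0011,-0.0086,0,0,0],[1,0,0,0,0,0,0]]}}

```text
time_s: 8.82
position: [0.5613, 0.0126, 0.0725]
tcp_rot: [[0.778, -0.152, 0.61], [-0.12, -0.988, -0.094], [0.617, -0.001, -0.787]]
force: [-0.8, 0.4, 0.3]
opening: 0.007
```

```bash
python3 - <<'E'
from h import *
from rig import bot
import cv2
s=st();print(delta(s,goal(0,-.03)))
a=bot.capture('scene')[170:320,230:430];b=bot.capture('side')[170:320,230:430]
cv2.imwrite('pics/h1.png',cv2.resize(np.hstack([a,b]),(800,300),interpolation=2))
E
```

```text
8.82 [0.5613 0.0126 0.0725] [-10.85  40.67 126.28 176.89  25.07 -88.81] [-0.8  0.4  0.3]
d [ 0.61  -0.094 -0.787] tilt 38.1 y [-0.152 -0.988 -0.001]
(array([-0.0008,  0.0007, -0.0001]), array([-0.0003,  0.0019,  0.0011]))
```

View pics/h1.png

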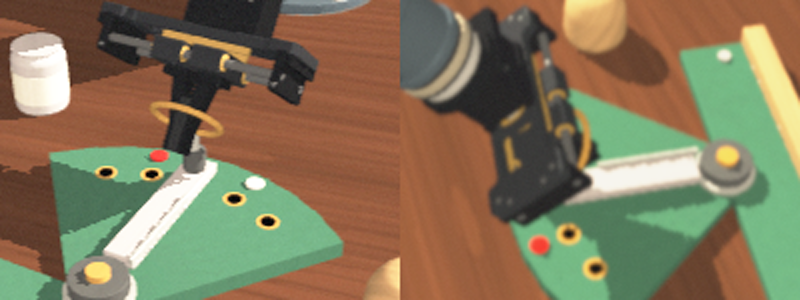

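In the scene view the shut fingers pass through the ring: the wire crosses in front of them at about (185,125) in the crop, with no contact force. Now lifting, with force checks.

Request:
{"op": "play_rows", "data": {"targets": [[1,0,0,0.006,0,0,0],[1,0,0,0.006,0,0,0],[1,0,0,0.004,0,0,0],[1,0,0,0,0,0,0]]}}

```text
time_s: 9.43
position: [0.5597, 0.013, 0.0892]
tcp_rot: [[0.779, -0.152, 0.609], [-0.12, -0.988, -0.093], [0.616, -0.001, -0.788]]
force: [-2.5, 0.6, -0.0]
opening: 0.002
```

Request:
{"op": "play_rows", "data": {"targets": [[1,0,0,0.004,0,0,0],[1,0,0,0,0,0,0]]}}

```text
time_s: 9.68
position: [0.5591, 0.0131, 0.0923]
tcp_rot: [[0.78, -0.152, 0.607], [-0.12, -0.988, -0.093], [0.614, -0.001, -0.789]]
force: [-3.7, 1.8, -5.7]
opening: 0.006
```

Request:
{"op": "play_rows", "data": {"targets": [[1,0,0,0.004,0,0,0],[1,0,0,0,0,0,0]]}}

```text
time_s: 9.93
position: [0.5593, 0.013, 0.0965]
tcp_rot: [[0.78, -0.152, 0.608], [-0.12, -0.988, -0.093], [0.615, -0.001, -0.789]]
force: [-4.6, 0.6, -6.5]
opening: 0.004
```

Request:
{"op": "play_rows", "data": {"targets": [[1,0,0,0.004,0,0,0],[1,0,0,0,0,0,0]]}}

```text
time_s: 10.18
position: [0.5594, 0.013, 0.1008]
tcp_rot: [[0.779, -0.152, 0.608], [-0.12, -0.988, -0.093], [0.615, -0.001, -0.789]]
force: [-5.7, 1.2, -6.7]
opening: 0.007
```

Request:
{"op": "play_rows", "data": {"targets": [[1,0,0,0.004,0,0,0],[1,0,0,0.003,0,0,0],[1,0,0,0,0,0,0]]}}

```text
time_s: 10.55
position: [0.5594, 0.013, 0.1077]
tcp_rot: [[0.78, -0.152, 0.608], [-0.12, -0.988, -0.093], [0.615, -0.001, -0.789]]
force: [-5.7, 1.1, -6.3]
opening: 0.006
```

```bash
python3 - <<'E'
from h import *
from rig import bot
import cv2
s=st()
c=bot.get_calibration('scene');im=bot.capture('scene');x0,y0=270,190;i=cv2.resize(im[y0:y0+100,x0:x0+130],None,fx=6,fy=6,interpolation=2)
for z in(.056,.066,.076):
    q=(proj(c,pol(B,.17,0,z))[0]-[x0,y0])*6+3;cv2.drawMarker(i,tuple(int(k) for k in q),(255,0,255),0,10,1)
cv2.imwrite('pics/h2.png',i)
# swing plan: pivot TCP about (B) by .262
p=s['position'];piv=np.array([B[0],B[1],0])
prev=p
for k in range(1,7):
    n=piv+Ro.from_rotvec([0,0,.262*k/6]).apply(p-piv);print((n-prev).round(4));prev=n
E
```

```text
10.55 [0.5594 0.013  0.1077] [-10.84  34.98 125.66 175.89  18.59 -87.73] [-5.7  1.1 -6.3]
d [ 0.608 -0.093 -0.789] tilt 37.9 y [-0.152 -0.988 -0.001]
[-0.0008 -0.006   0.    ]
[-0.0005 -0.006   0.    ]
[-0.0002 -0.006   0.    ]
[ 0.    -0.006 -0.   ]
[ 0.0003 -0.006   0.    ]
[ 0.0005 -0.006   0.    ]
```

View pics/h2.png

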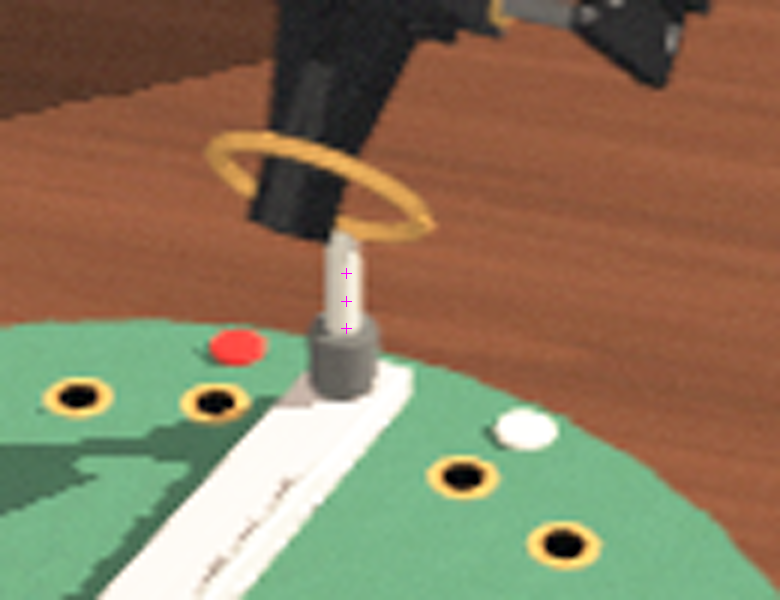

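The pin is up about 16 mm (shaft top at (343,240), well above the housing mark at (347,328)), and the ring rests on the shut fingers. Swinging now about the pivot.

Request:
{"op": "play_rows", "data": {"targets": [[1,-0.0004,-0.003,0,0,0,0.0218],[1,-0.0004,-0.003,0,0,0,0.0218],[1,-0.0005,-0.006,0,0,0,0.0437],[1,-0.0002,-0.006,0,0,0,0.0437],[1,0,-0.006,0,0,0,0.0437],[1,0.0003,-0.006,0,0,0,0.0437],[1,0.0002,-0.003,0,0,0,0.0218],[1,0,0,0,0,0,0]]}}

```text
time_s: 11.6
position: [0.5588, -0.0212, 0.1076]
tcp_rot: [[0.786, 0.086, 0.613], [0.068, -0.996, 0.053], [0.615, 0.0, -0.788]]
force: [-6.1, -1.3, -7.9]
opening: 0.005
```

```bash
cat > look.py <<'E'
import sys,cv2
from h import *
from rig import bot
s=st();p=s['position'];print('tcp angle',np.arctan2(p[1]-B[1],p[0]-B[0])-B[2], 'yaw', np.arctan2(s['tcp_rot'][1,2],s['tcp_rot'][0,2])-B[2])
c=bot.get_calibration('scene');x0,y0=250,190;i=cv2.resize(bot.capture('scene')[y0:y0+100,x0:x0+130],None,fx=6,fy=6,interpolation=2)
def ln(a,b,col):
    q=[tuple(int(k) for k in (proj(c,X)[0]-[x0,y0])*6+3) for X in(a,b)];cv2.line(i,*q,col,1)
for a in(.20,.262):
    col=(255,0,255) if a==.262 else (0,255,255)
    ln(pol(B,.17,a,.056),pol(B,.17,a,.072),col)
    for sd in(-.015,.015):
        w=B[2]+a;v=np.array([-np.sin(w),np.cos(w),0])*sd
        ln(pol(B,.188,a,.034)+v,pol(B,.09,a,.034)+v,col)
cv2.imwrite(sys.argv[1],i)
E
python3 look.py pics/s1.png
```

```text
11.6 [ 0.5588 -0.0212  0.1076] [-23.04  34.98 126.04 131.69  22.74 -66.74] [-6.1 -1.3 -7.9]
d [ 0.613  0.053 -0.788] tilt 38.0 y [ 0.086 -0.996  0.   ]
tcp angle -2.889153907953069 yaw 0.23827502132948603
```

View pics/s1.png

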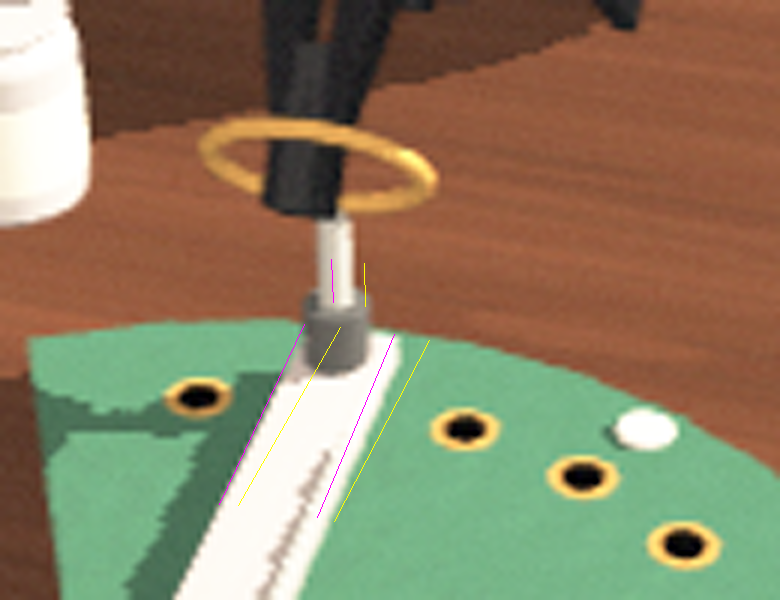

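The arm is on the red side at about 0.252 rad: the shaft is at x≈336 against 333 predicted for 0.262. That is under 2 mm short and within the 4 mm capture range. I'll nudge 1.5 mm, then lower.

Request:
{"op": "play_rows", "data": {"targets": [[1,0.0001,-0.0015,0,0,0,0.015],[1,0,0,0,0,0,0],[1,0,0,-0.004,0,0,0],[1,0,0,-0.004,0,0,0],[1,0,0,0,0,0,0]]}}

```text
time_s: 12.28
position: [0.5589, -0.0221, 0.0995]
tcp_rot: [[0.784, 0.102, 0.612], [0.08, -0.995, 0.063], [0.615, -0.0, -0.788]]
force: [-5.9, -1.7, -6.8]
opening: 0.004
```

Request:
{"op": "play_rows", "data": {"targets": [[1,0,0,-0.004,0,0,0],[1,0,0,-0.004,0,0,0],[1,0,0,0,0,0,0]]}}

```text
time_s: 12.65
position: [0.559, -0.0221, 0.0917]
tcp_rot: [[0.784, 0.102, 0.612], [0.08, -0.995, 0.063], [0.615, -0.0, -0.788]]
force: [-6.9, -0.7, -4.8]
opening: 0.005
```

Request:
{"op": "play_rows", "data": {"targets": [[1,0,0,-0.004,0,0,0],[1,0,0,-0.004,0,0,0],[1,0,0,-0.004,0,0,0],[1,0,0,-0.004,0,0,0],[1,0,0,-0.002,0,0,0],[1,0,0,0,0,0,0]]}}

```text
time_s: 13.4
position: [0.5604, -0.0219, 0.0742]
tcp_rot: [[0.782, 0.102, 0.615], [0.08, -0.995, 0.064], [0.618, -0.001, -0.786]]
force: [0.8, -0.0, -0.5]
opening: 0.007
```

```bash
python3 look.py pics/s2.png; python3 - <<'E'
from h import *
from rig import bot
print(delta(bot.read_state(),goal(.262,-.03)),delta(bot.read_state(),goal(.262,.08)))
E
```

```text
13.4 [ 0.5604 -0.0219  0.0742] [-23.55  40.45 126.6  138.89  27.53 -76.16] [ 0.8 -0.  -0.5]
d [ 0.615  0.064 -0.786] tilt 38.2 y [ 0.102 -0.995 -0.001]
tcp angle -2.883184576939035 yaw 0.2549457280371848
(array([-0.0005, -0.0006, -0.0019]), array([-0.0008,  0.0029,  0.0076])) (array([-0.0678, -0.008 ,  0.0847]), array([-0.0008,  0.0029,  0.0076]))
```

View pics/s2.png

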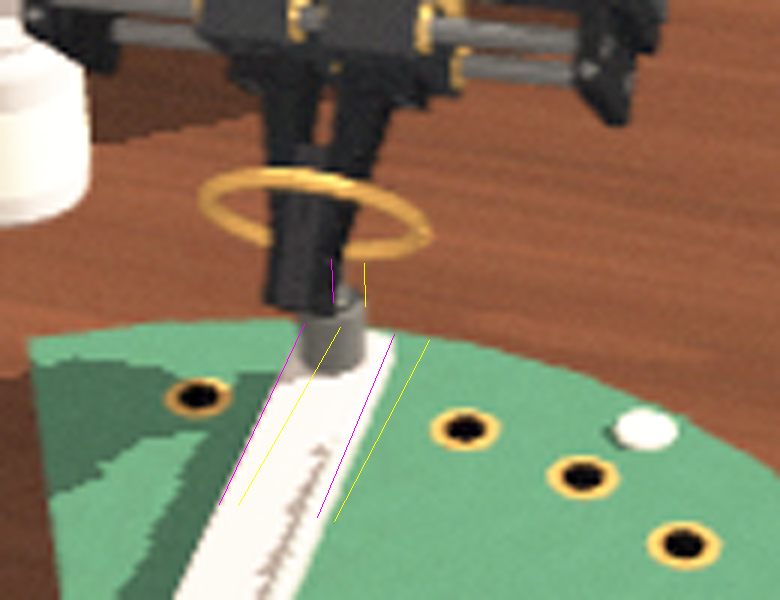

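The ring dropped about 50 px (~17 mm) and the force is back to zero, so the pin appears to be home. I'll withdraw along the tool axis.

Request:
{"op": "play_rows", "data": {"targets": [[1,-0.0068,-0.0008,0.0085,0,0,0],[1,-0.0068,-0.0008,0.0085,0,0,0],[1,-0.0068,-0.0008,0.0085,0,0,0],[1,-0.0068,-0.0008,0.0085,0,0,0],[1,-0.0068,-0.0008,0.0085,0,0,0],[1,-0.0068,-0.0008,0.0085,0,0,0],[1,-0.0068,-0.0008,0.0085,0,0,0],[1,-0.0068,-0.0008,0.0085,0,0,0],[1,-0.0068,-0.0008,0.0085,0,0,0],[1,-0.0068,-0.0008,0.0085,0,0,0],[1,0,0,0,0,0,0]]}}

```text
time_s: 14.82
position: [0.4915, -0.0299, 0.16]
tcp_rot: [[0.782, 0.102, 0.615], [0.08, -0.995, 0.063], [0.618, 0.0, -0.786]]
force: [-0.8, -0.2, -0.7]
opening: 0.003
```

```bash
python3 - <<'E'
from h import *
from rig import bot
import cv2
s=st();out=[]
for n,x0,y0 in(('scene',190,180),('side',250,190)):
    c=bot.get_calibration(n);i=cv2.resize(bot.capture(n)[y0:y0+130,x0:x0+200],(800,520),interpolation=2)
    for r,z in((.14,.117),(.17,.056),(.17,.075)):
        q=(proj(c,pol(B,r,.262,z))[0]-[x0,y0])*4+2;cv2.drawMarker(i,tuple(int(k) for k in q),(255,0,255),0,14,1)
    out.append(i[:, :])
cv2.imwrite('pics/f.png',cv2.resize(np.hstack(out),(800,260),interpolation=3))
cv2.imwrite('pics/f_scene.png',out[0])
E
```

```text
14.82 [ 0.4915 -0.0299  0.16  ] [-30.33  25.16 133.4  115.92  23.91 -57.91] [-0.8 -0.2 -0.7]
d [ 0.615  0.063 -0.786] tilt 38.2 y [ 0.102 -0.995  0.   ]
```

View pics/f_scene.png

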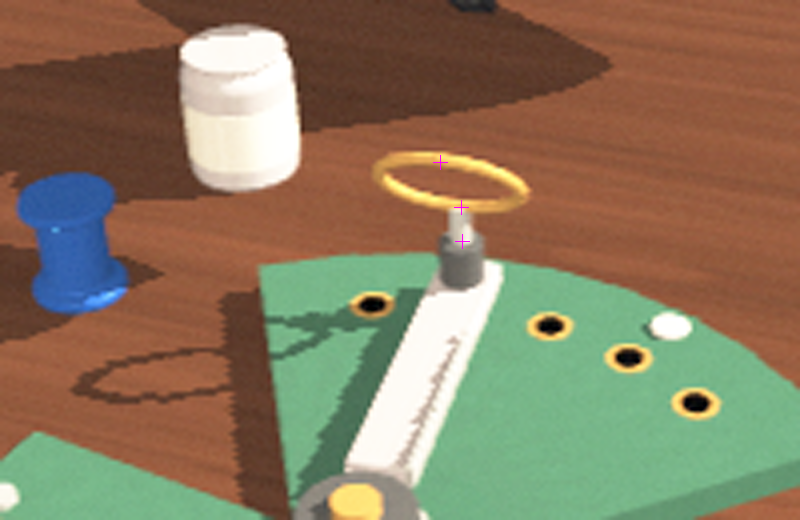

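The ring top (441,162), ring bottom (461,207) and housing (462,240) all sit on the marks predicted for 0.262 rad with the pin home. The tin and spool stand as before, and the gripper is clear.

```bash
python3 -c "
from rig import bot
print(bot.hand_in())"
```

```text
the job is handed in; nothing more can be done
None
```

The swing arm is now in the hole beside the red tab (+0.262 rad) with the pin fully home, and the job was handed in at about 15 s.

- **What I did:** I put the shut fingers through the ring at 38° tilt and raised the pin about 16 mm, with about 10 N or less on the tool whenever I read it. I then swung the arm +0.26 rad about its pivot, lowered the pin and withdrew along the finger axis.
- **Last checks:** The ring top, ring bottom and housing in the final scene picture match the positions predicted for that hole with the pin home. The tool force is back to about zero and the gripper is roughly 80 mm clear. The tin and spool stand where they were.
- **Not checked:** I did not look at the former after the swing, but the tool never went near it.
- **Wrist limits:** On the first approach joints 4 and 5 ran to their range ends (joint 4 read −82.01° against a limit of −82°). I half-rolled the tool above the work to get past this. I can't tell whether that 0.01° is sensor noise or counts as passing the range.

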